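# Post the empty soap refill into the mouse-proof empties box

### The job

Put the empty white soap refill into the plywood empties box: slide the yellow mouse guard fully aside, push the refill right through the sprung flap behind it so that it drops inside and the flap closes again, then slide the guard fully shut. Leave the full orange refill, the crock, the push dispenser and the brush holder where they stand.

Things in the scene. Friction and masses are not known exactly. Their poses are not given: they have to be found in the camera images.
- empties_box: closed plywood box, fixed, 200 mm deep (x), 190 wide (y), 182 high; its lid does not open. Origin: middle of the lower edge of the front face, on the shelf; x points level INTO the box (front face at x = 0), y along the front, z up. The front is 12 mm thick and has a slot at y -80 to -10, z 115 to 167 mm, the flap just behind it. Inside, a slippery 40 degree chute runs from the sill down to the floor
- slot (a point): middle of the slot's lower edge (the sill) on the front face, at (0, -45, 115) mm in the box's axes. The slot is 70 mm wide and 52 high. A thing pushed far enough over the sill tips and slides down the chute into the box (friction about 0.2)
- flap (a joint): steel swing flap, 68 mm wide, 54 long, hinged along its top at (16, -45, 170) mm in the box's axes; 0 = closed (hanging straight down behind the slot), grows as it swings into the box, to 1.45 rad. A spring shuts it: 0.008 N m when closed, 0.025 at 1 rad (with its weight). It drags on the refill's top until that has slid away, so push the refill's rear end right up to the slot
- guard (a joint): yellow mouse guard, a plate 74 mm wide that slides along the box's +y in a channel in the front, flush with it; 0 = shut (covers slot and flap), 0.082 m = fully aside (the slot is clear from 0.070). Stays where it is left; sliding takes about 2 N. At the start it is shut or up to 20 mm open
- guard_grip (a point): finger grip of the guard: an upright yellow fin, 12 mm thick along the box's y, standing out 38 mm from the front face, from 125 to 170 mm above the shelf. The point is mid-thickness, 22 mm out from the front, 150 mm above the shelf: (-22, -20 + guard travel, 150) mm in the box's axes. Can be pinched or pushed from above
- empty_refill: empty soap refill: flat white enamelled metal flask, blue round cap, 120 mm long (x) with cap, 44 wide (y), 26 high, about 150 g, lying flat. Origin: underside, mid-length, mid-width; the cap (20 mm diameter, 18 long) is at +x, the white body spans x -60 to +42 mm. Either end may go in first; at the start the cap points roughly along the box's x
- full_refill: a full refill of the same shape, orange with a blue cap, 350 g, lying flat near the empty one (the two may have swapped places); same origin and axes. Not to be moved
- crock: terracotta crock, 128 mm diameter, 140 high, with white lid and hinged wire handle (about 150 mm high when upright); origin centre of underside. Not to be moved
- dispenser: white push dispenser, 60 x 75 mm, 180 high; origin centre of underside. Not to be moved
- brush_holder: wooden brush holder, 80 x 130 mm, brushes up to 230 mm high; origin centre of underside. Not to be moved
There are look-alikes about, which are no part of the job. Of the things that look like the empty_refill, take the one that is nearest to the robot's base at the start.

How it is judged:
On the way, in this order (a step that is already met when the one before it is completed fails the run):
1. the guard is slid aside, clear of the slot (value of joint guard above 0.066 m), for 0.1 s.
2. the flap is pushed open (value of joint flap above 0.5 rad), for 0.1 s.
3. the empty refill is inside the box and the flap has closed behind it (x of empty_refill in the frame of empties_box between 0.012 and 0.192 m and y of empty_refill in the frame of empties_box between -0.09 and 0.09 m and z of empty_refill in the frame of empties_box between 0 and 0.165 m and value of joint flap below 0.08 rad), for 0.2 s.
At the end, for the whole second after the job is handed in: The empty refill lies at rest wholly inside the box, the flap is closed (within 0.08 rad) and the guard is shut (within 6 mm) (all of step 3 and value of joint guard below 0.006 m and linear speed of empty_refill below 0.03 m/s); the robot touches nothing.
It fails at once if the full refill is moved by more than 30 mm (distance of full_refill from where it was at the start of the episode above 0.03 m).
It fails at once if the crock, the dispenser or the brush holder is moved by more than 30 mm (distance of any of crock, dispenser, brush_holder from where it was at the start of the episode above 0.03 m).
It also fails if it takes over 72 s, if anything falls off the work surface, if the arm or the gripper's body presses on something with over 40 N, if the wrist force passes 120 N, or if a joint passes its speed limit or range.

### The arm

A 6-joint arm with a two-finger parallel gripper is mounted at the origin on the work surface. World frame = base frame: x ahead of the robot, y to its left, z up, the work surface at z = 0. Lengths are in m, angles in rad, forces in N, time in s.
With the tool pointing down it reaches from about 0.4 to 0.925 m from the base axis. Payload 3.4 kg.
Tool frame: the origin (TCP) lies midway between the tips of the shut fingers; the grasp point (between the pads) lies r.tcp_to_grasp behind it (r.tcp_to_grasp is the distance from the TCP to the grasp point, in m); y points along the fingers, z is the direction in which the jaws open and shut, and the axes are right-handed (so a half turn about y gives the same grasp; the last joint's range is limited). The gripper opens to 85 mm and grips with 20 to 120 N. Pads are 22 mm wide; open, the fingers measure 114 mm over their backs; the gripper's body (76 mm by 85 mm) begins 54 mm behind the grasp point. The pads swing forward as they close: fully open they stand 13 mm farther back than shut.
Start: joints at [-1.337, 0.307, 1.506, -0, 1.328, -0.073], TCP at [0.174, -0.548, 0.231] pointing down, gripper open.
Joint ranges: [-3.12, 3.12], [-1.05, 2.28], [0.14, 2.33], [-1.42, 4.57], [0.1, 2.73], [-2.68, 2.68]. Speed limits (rad/s): [2.57, 2.57, 3.14, 3.14, 3.14, 3.14].

### API

Orientations are given as a unit quaternion [x, y, z, w].
In Python, from workcell import r, vision, ticket gives the robot as it stands.
- The arm moves only by the tool carry_out, never from a script. Its argument "steps" is a list of rows, each an object of numbers: "x", "y", "z": the shift along the tool's x, y, z in units of 30 mm (1.0 is 30 mm); "wx", "wy", "wz": the turn, a rotation vector about the tool's x, y, z in degrees; "hand": the closure, from 0 (fully open) to 1 (shut). A call has 1 to 8 rows; each row is the pose to reach, as a shift and turn from the pose commanded when the call began, along the tool's axes at that moment; what a row does not reach only later rows make up. A row lasts 1/12 s, in which the tool goes at most 41.7 mm and 7.16 degrees, less where a joint would pass 70% of its speed; a pose out of reach is approached as far as the arm can. A call with a gripper value outside its range is refused whole. The fingers move at their own pace and stop on an object; "grip_force" is the grip in N (left out, the last holds). Time passes only in rows, so rows that repeat a pose let the fingers close. It gives the time, the measured TCP pose, the force and the opening at its end, in the units of the state.
- r.read_state(): the state, without advancing time (a new reading comes with each control period).
- vision.capture(name): name is "scene" or "top" or "wrist"; returns the picture (400x640x3 uint8, red, green, blue); there is no depth.
- vision.camera_params(name): a dict with "intrinsics" (3x3 intrinsics, pixels), "extrinsics" (4x4, takes a point from world to camera coordinates). Camera axes: x right, y up, looking along -z (the intrinsics and any distortion apply to the point x, -y, -z); pixel columns grow to the right and rows downward; lengths in m; the calibration is good to about 2 mm. A picture is of the moment at which its call begins: read the wrist's pose just before it. camera_params takes no time and is no camera call; for the wrist camera it gives the pose at the moment of the call.
- ticket.hand_in(): hands the job in, once; it reports no verdict.
The state is a dict: "clock": time; "q": joint angles; "qd": joint speeds; "joint_torque": joint torques, N m; "position": TCP position; "eef_rot": TCP orientation; "force": force on the tool from outside, world axes, zero at the start; "moment": the same for the moment, N m; "grip_width": opening from 0.0 (shut) to 1.0 (fully open).
Only numpy, scipy, OpenCV 4.12 (cv2) and the standard library are available. Lean on these libraries where they do the work, as an engineer would, in place of code of your own. Each camera call takes 0.05 s, during which the arm holds its last target.

## Working session

There is one attempt and no reset: what is moved stays moved. The work goes in short steps, Python scripts to look and compute and a tool call to move; the robot and the scene stay as the last step left them, time stands still between calls to the robot, and variables do not carry over. Pictures are saved under pics/ and viewed, and the job is handed in when it is done.

Besides the shell and the picture viewer there is one more tool, called after ">>>" as name(argument=value, ...) on one line, values as JSON. carry_out: Moves the arm, as the interface text tells. Its arguments: {"type":"object","properties":{"steps":{"type":"array"},"grip_force":{"type":"number"}},"required":["steps"]}

```bash
ls; mkdir -p pics; python3 - <<'E'
from workcell import r, vision, ticket
import cv2
s=r.read_state(); print({k:s[k] for k in ('clock','position','eef_rot','grip_width')}, r.tcp_to_grasp)
for n in ('scene','top','wrist'):
    im=vision.capture(n); cv2.imwrite(f'pics/{n}0.png',im[:,:,::-1])
    p=vision.camera_params(n); print(n,p)
E
```

```text
pics
{'clock': 0.0, 'position': array([ 0.1740265 , -0.54730129,  0.2303999 ]), 'eef_rot': array([-0.10846514,  0.69946757, -0.69802711,  0.10834478]), 'grip_width': 1.0007506011218537} 0.0187
scene {'intrinsics': array([[367.32860286,   0.        , 318.22824821],
       [  0.        , 367.32860286, 196.7966389 ],
       [  0.        ,   0.        ,   1.        ]]), 'extrinsics': array([[-0.99767719, -0.06658584,  0.01437219,  0.60648553],
       [ 0.06129263, -0.78542564,  0.61591377, -0.24435649],
       [-0.02972285,  0.61536403,  0.78768246, -1.22450888],
       [ 0.        ,  0.        ,  0.        ,  1.        ]])}
top {'intrinsics': array([[391.53710942,   0.        , 314.79853677],
       [  0.        , 391.53710942, 193.76348728],
       [  0.        ,   0.        ,   1.        ]]), 'extrinsics': array([[-0.01109417, -0.9996964 , -0.02200079, -0.17142078],
       [ 0.99733032, -0.01265065,  0.07191801, -0.63176929],
       [-0.0721745 , -0.02114419,  0.99716787, -1.36780066],
       [ 0.        ,  0.        ,  0.        ,  1.        ]])}
wrist {'intrinsics': array([[277.91885149,   0.        , 320.01087728],
       [  0.        , 277.91885149, 199.52799028],
       [  0.        ,   0.        ,   1.        ]]), 'extrinsics': array([[ 0.30203453, -0.95329159, -0.00320827, -0.57364338],
       [ 0.90826024,  0.28878604, -0.30276388,  0.03999508],
       [ 0.28954876,  0.0885312 ,  0.9530602 , -0.38077763],
       [ 0.        ,  0.        ,  0.        ,  1.        ]])}
```

View pics/scene0.png

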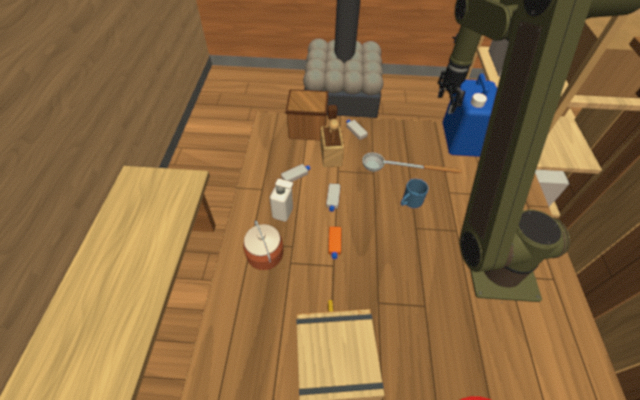

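View pics/top0.png

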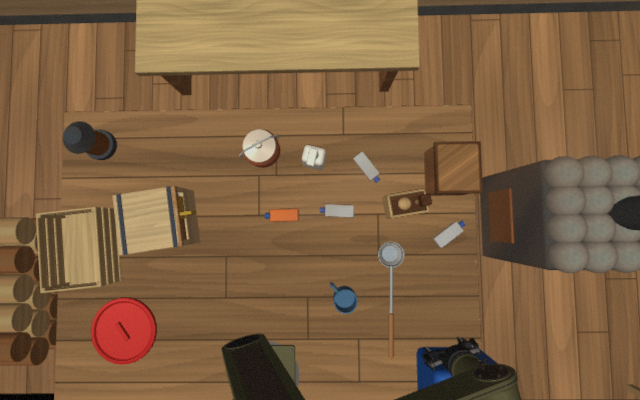

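View pics/wrist0.png

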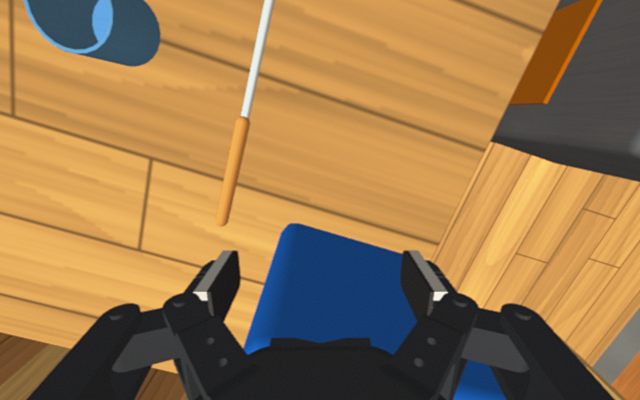

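```bash
cat > h.py <<'E'
import numpy as np, cv2
from workcell import r, vision, ticket
def ray(p,uv):
    K,E=p['intrinsics'],p['extrinsics']
    d=np.linalg.inv(K)@np.array([uv[0],uv[1],1.]); d=np.array([d[0],-d[1],-d[2]])
    R,t=E[:3,:3],E[:3,3]; return -R.T@t, R.T@d
def atz(p,uv,z):
    c,d=ray(p,uv); return c+d*(z-c[2])/d[2]
def tri(p1,a,p2,b):
    c1,d1=ray(p1,a);c2,d2=ray(p2,b)
    s=np.linalg.lstsq(np.c_[d1,-d2],c2-c1,rcond=None)[0]
    x,y=c1+s[0]*d1,c2+s[1]*d2; return (x+y)/2,np.linalg.norm(x-y)
def proj(p,X):
    X=np.atleast_2d(X);E=p['extrinsics'];q=X@E[:3,:3].T+E[:3,3];q=q*[1,-1,-1]
    q=q@p['intrinsics'].T;return q[:,:2]/q[:,2:]
E
python3 - <<'E'
from h import *
p=vision.camera_params('top')
for n,uv in dict(A=(339,211),B=(367,167),C=(450,234),orange=(284,215)).items():
    w=atz(p,uv,.026); print(n,w,np.hypot(*w[:2]))
im=cv2.imread('pics/top0.png')
cv2.imwrite('pics/t1.png',cv2.resize(im[170:270,100:360],None,fx=3,fy=3,interpolation=cv2.INTER_CUBIC))
cv2.imwrite('pics/t2.png',cv2.resize(im[130:270,250:480],None,fx=3.4,fy=3.4,interpolation=cv2.INTER_CUBIC))
im=cv2.imread('pics/scene0.png')
cv2.imwrite('pics/s1.png',cv2.resize(im[120:400,230:430],None,fx=2.1,fy=2.1,interpolation=cv2.INTER_CUBIC))
E
```

```text
A [ 0.56745031 -0.26349847  0.026     ] 0.6256447082888559
B [ 0.72196825 -0.36493633  0.026     ] 0.808960243532371
C [ 0.48291663 -0.64821176  0.026     ] 0.8083235502299128
orange [ 0.55562548 -0.06958681  0.026     ] 0.5599660734943912
```

View pics/t1.png

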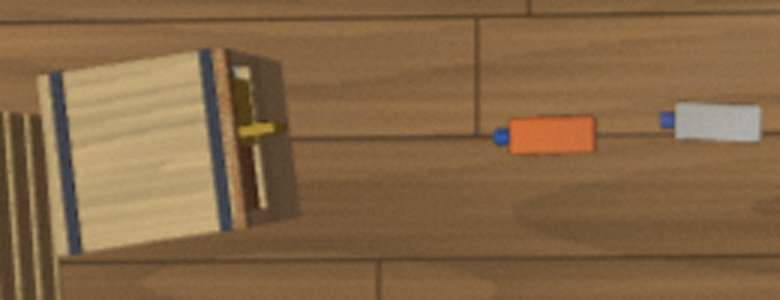

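View pics/t2.png

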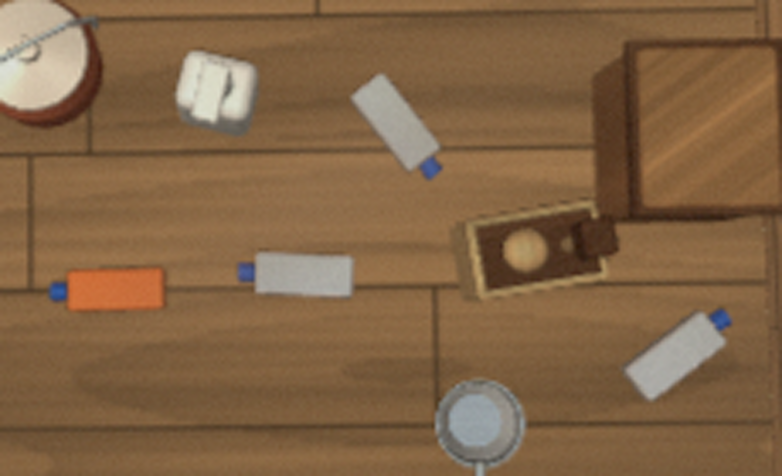

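View pics/s1.png

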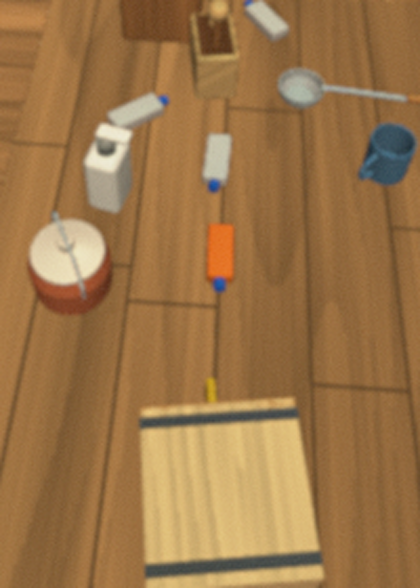

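```bash
python3 - <<'E'
from h import *
p=vision.camera_params('top')
f=lambda u,v:(100+(u+.5)/3-.5,170+(v+.5)/3-.5)
for n,uv in dict(fl=(226,48),fr=(246,229),bl=(38,76),br=(70,255)).items():
    print(n,atz(p,f(*uv),.182))
print('fin',atz(p,f(241,132),.17),atz(p,f(287,127),.17))
for n,uv in dict(capend=(660,120),bodyend=(761,121),c1=(676,102),c2=(675,138),c3=(762,106),c4=(760,144)).items(): print(n,atz(p,f(*uv),.026 if n!='capend' else .013))
for n,uv in dict(capend=(494,137),bodyend=(595,135)).items(): print('or',n,atz(p,f(*uv),.026 if n!='capend' else .013))
s=r.read_state()
from scipy.spatial.transform import Rotation as R
print(R.from_quat(s['eef_rot']).as_matrix())
g=lambda u,v:(250+(u+.5)/3.4-.5,130+(v+.5)/3.4-.5)
print('disp',atz(p,g(217,85),.18),'crock',atz(p,g(30,50),.14),'brush',atz(p,g(535,250),.1))
E
```

```text
fl [0.64931449 0.25971869 0.182     ]
fr [0.45952985 0.23589743 0.182     ]
bl [0.62223543 0.45950659 0.182     ]
br [0.43437183 0.42072832 0.182     ]
fin [0.56092885 0.24697197 0.17      ] [0.56564932 0.19797563 0.17      ]
capend [ 0.57334985 -0.19543531  0.013     ]
bodyend [ 0.57037374 -0.3138806   0.026     ]
c1 [ 0.59386046 -0.21460728  0.026     ]
c2 [ 0.55163702 -0.21288741  0.026     ]
c3 [ 0.58794324 -0.31537052  0.026     ]
c4 [ 0.54348796 -0.31222411  0.026     ]
or capend [0.55549258 0.00192878 0.013     ]
or bodyend [ 0.55623057 -0.11901353  0.026     ]
[[-9.53001650e-01 -3.47550226e-04  3.02964906e-01]
 [-3.02965078e-01  1.51899185e-03 -9.53000448e-01]
 [-1.28985701e-04 -9.99998786e-01 -1.55289732e-03]]
disp [ 0.74222579 -0.17947066  0.18      ] crock [0.78597696 0.00163875 0.14      ] brush [ 0.58873431 -0.48649975  0.1       ]
```

```bash
cat >> h.py <<'E'
from scipy.spatial.transform import Rotation as R
def goal(pos,yaw=None,Rm=None):
    """shift(30mm units) & rotvec(deg) from the current pose; tool down, tool z-axis at world angle yaw deg"""
    s=r.read_state(); R0=R.from_quat(s['eef_rot']).as_matrix(); p0=s['position']
    if Rm is None:
        a=np.radians(yaw); z=np.array([np.cos(a),np.sin(a),0]); y=np.array([0,0,-1.]); Rm=np.c_[np.cross(y,z),y,z]
    d=R0.T@(np.array(pos)-p0)/.03; w=R.from_matrix(R0.T@Rm).as_rotvec(degrees=True)
    print('pos',p0.round(4),'d',d.round(3),'w',w.round(2),'clk',round(s['clock'],2),'grip',round(s['grip_width'],3),'F',s['force'].round(1))
E
python3 - <<'E'
from h import *
s=r.read_state();R0=R.from_quat(s['eef_rot']).as_matrix()
E=vision.camera_params('wrist')['extrinsics'];c=-E[:3,:3].T@E[:3,3]
print('cam in tool',R0.T@(c-s['position']), 'look',R0.T@(-E[2,:3]))
goal((.42,-.30,.33),-40); goal((.55,.15,.33),7.2)
E
```

```text
cam in tool [-0.07661136 -0.1425644   0.00022765] look [ 0.30288524  0.9530252  -0.00187284]
pos [ 0.1741 -0.5475  0.2306] d [-10.312  -3.304  -5.383] w [ 8.000e-02 -3.236e+01 -3.000e-02] clk 0.15 grip 1.001 F [-0.8 -0.3  0.5]
pos [ 0.1741 -0.5475  0.2306] d [-18.986  -3.282 -18.365] w [ 7.000e-02 -7.956e+01 -7.000e-02] clk 0.15 grip 1.001 F [-0.8 -0.3  0.5]
```

>>> carry_out(steps=[{"x": -1.3,"y": -0.6,"z": -0.5,"wy": -4},{"x": -2.6,"y": -1.2,"z": -1.1,"wy": -9},{"x": -3.9,"y": -1.8,"z": -1.8,"wy": -14},{"x": -5.2,"y": -2.4,"z": -2.5,"wy": -19},{"x": -6.4,"y": -2.8,"z": -3.2,"wy": -24},{"x": -7.6,"y": -3.2,"z": -4,"wy": -29},{"x": -8.8,"y": -3.3,"z": -4.8,"wy": -33},{"x": -10,"y": -3.3,"z": -5.6,"wy": -38}])

```text
validation failed for argument at $.st...
```

```bash
python3 - <<'E'
from h import *
goal((.55,.12,.33),7.2)
E
```

```text
pos [ 0.1741 -0.5475  0.2306] d [-18.683  -3.284 -17.412] w [ 7.000e-02 -7.956e+01 -7.000e-02] clk 0.15 grip 1.001 F [-0.8 -0.3  0.5]
```

>>> carry_out(steps=[{"x": -1.3,"y": -0.6,"z": -0.5,"wx": 0.0,"wy": -4.0,"wz": 0.0,"hand": 0.0}])

```text
clock: 0.23
position: [0.1999, -0.5259, 0.2444]
eef_rot: [-0.133, 0.696, -0.693, 0.13]
force: [1.6, 0.1, 0.1]
grip_width: 1.003
```

>>> carry_out(steps=[{"x": -1.3,"y": -0.6,"z": -0.6,"wx": 0,"wy": -5,"wz": 0,"hand": 0},{"x": -2.6,"y": -1.2,"z": -1.3,"wx": 0,"wy": -10,"wz": 0,"hand": 0},{"x": -3.9,"y": -1.8,"z": -2.0,"wx": 0,"wy": -15,"wz": 0,"hand": 0},{"x": -5.1,"y": -2.3,"z": -2.7,"wx": 0,"wy": -20,"wz": 0,"hand": 0},{"x": -6.3,"y": -2.7,"z": -3.5,"wx": 0,"wy": -25,"wz": 0,"hand": 0},{"x": -7.4,"y": -2.7,"z": -4.3,"wx": 0,"wy": -30,"wz": 0,"hand": 0},{"x": -8.5,"y": -2.7,"z": -5.1,"wx": 0,"wy": -35,"wz": 0,"hand": 0},{"x": -9.6,"y": -2.7,"z": -5.9,"wx": 0,"wy": -40,"wz": 0,"hand": 0}])

```text
clock: 0.9
position: [0.3968, -0.2682, 0.3292]
eef_rot: [0.363, -0.606, 0.607, -0.364]
force: [0.4, -1.3, 0.3]
grip_width: 1.0
```

```bash
python3 - <<'E'
from h import *
goal((.55,.12,.33),7.2)
E
```

```text
pos [ 0.3968 -0.2682  0.3292] d [-13.82   -0.033  -1.602] w [-7.000e-02 -3.534e+01  3.000e-02] clk 0.9 grip 1.0 F [ 0.4 -1.3  0.3]
```

>>> carry_out(steps=[{"x": -1.3,"y": 0,"z": -0.2,"wx": 0,"wy": -4,"wz": 0,"hand": 0},{"x": -2.7,"y": 0,"z": -0.4,"wx": 0,"wy": -8,"wz": 0,"hand": 0},{"x": -4.0,"y": 0,"z": -0.5,"wx": 0,"wy": -12,"wz": 0,"hand": 0},{"x": -5.3,"y": 0,"z": -0.7,"wx": 0,"wy": -16,"wz": 0,"hand": 0},{"x": -6.6,"y": 0,"z": -0.8,"wx": 0,"wy": -20,"wz": 0,"hand": 0},{"x": -7.9,"y": 0,"z": -1.0,"wx": 0,"wy": -24,"wz": 0,"hand": 0},{"x": -9.2,"y": 0,"z": -1.1,"wx": 0,"wy": -28,"wz": 0,"hand": 0},{"x": -10.5,"y": 0,"z": -1.3,"wx": 0,"wy": -32,"wz": 0,"hand": 0}])

```text
clock: 1.57
position: [0.5117, 0.0277, 0.3284]
eef_rot: [0.517, -0.483, 0.483, -0.516]
force: [1.0, -0.1, -0.6]
grip_width: 0.996
```

```bash
python3 - <<'E'
from h import *
goal((.55,.10,.33),7.2)
E
```

```text
pos [0.5117 0.0277 0.3284] d [-2.32  -0.055  1.436] w [ 0.   -3.36  0.02] clk 1.57 grip 0.996 F [ 1.  -0.1 -0.6]
```

>>> carry_out(steps=[{"x": -1.2,"y": 0,"z": 0.7,"wx": 0,"wy": -1.7,"wz": 0,"hand": 0},{"x": -2.3,"y": 0,"z": 1.4,"wx": 0,"wy": -3.4,"wz": 0,"hand": 0},{"x": -2.3,"y": 0,"z": 1.4,"wx": 0,"wy": -3.4,"wz": 0,"hand": 0},{"x": -2.3,"y": 0,"z": 1.4,"wx": 0,"wy": -3.4,"wz": 0,"hand": 0}])

```text
clock: 1.9
position: [0.5492, 0.0992, 0.3276]
eef_rot: [0.531, -0.468, 0.467, -0.53]
force: [-0.8, 0.0, -0.6]
grip_width: 1.003
```

```bash
python3 - <<'E'
from h import *
goal((.55,.10,.33),7.2)
p=vision.camera_params('wrist'); im=vision.capture('wrist'); cv2.imwrite('pics/w1.png',im[:,:,::-1]); np.save('w1.npy',p['extrinsics'])
im=vision.capture('scene'); cv2.imwrite('pics/s2.png',im[:,:,::-1])
E
```

```text
pos [0.5492 0.0992 0.3276] d [-0.023 -0.08   0.031] w [0.09 0.04 0.01] clk 1.9 grip 1.003 F [-0.8  0.  -0.6]
```

View pics/w1.png

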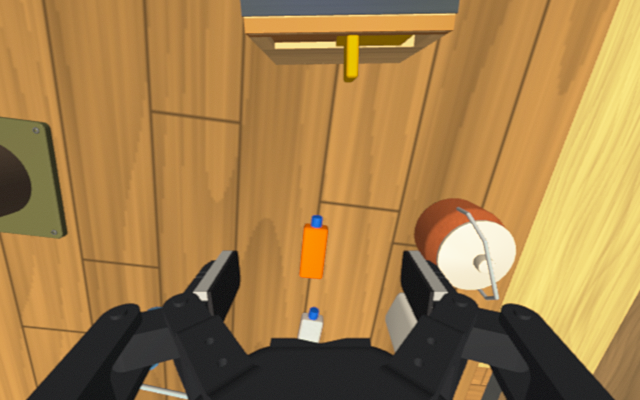

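```bash
python3 - <<'E'
import cv2
im=cv2.imread('pics/w1.png')
cv2.imwrite('pics/w1c.png',cv2.resize(im[0:100,225:475],None,fx=3.2,fy=3.2,interpolation=cv2.INTER_CUBIC))
E
```

```text
(no output)
```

View pics/w1c.png

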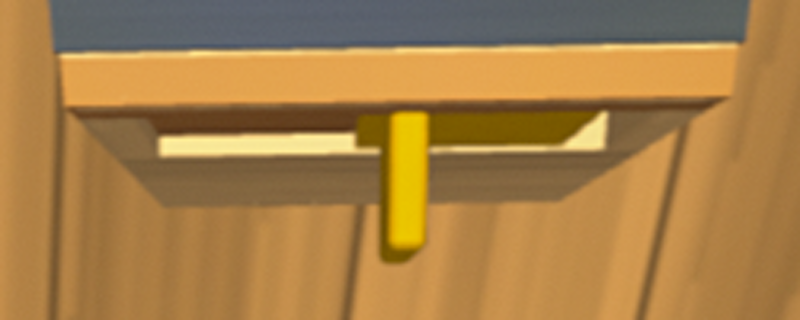

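```bash
python3 - <<'E'
from h import *
p=vision.camera_params('wrist'); p['extrinsics']=np.load('w1.npy')
f=lambda u,v:(225+(u+.5)/3.2-.5,(v+.5)/3.2-.5)
a=atz(p,f(66,107),.182);b=atz(p,f(730,97),.182);print(a,b,np.linalg.norm(a-b))
c=atz(p,f(165,206),0);d=atz(p,f(560,199),0);print(c,d,np.linalg.norm(c-d))
t=atz(p,f(408,247),.17);ro=atz(p,f(408,112),.17);print('fin',t,ro)
for A,B in((a,b),(c,d)):
    O=(A+B)/2; v=(A-B)[:2]/np.linalg.norm((A-B)[:2]); th=np.degrees(np.arctan2(v[1],v[0]));
    xb=np.array([v[1],-v[0]]); print('O',O,'yaw of y',th,'xb',xb)
    for q in(t,ro): print([(q-O)[:2]@xb,(q-O)[:2]@v])
p2=vision.camera_params('top')
E
```

```text
[0.46193111 0.23499509 0.182     ] [0.64942584 0.26111266 0.182     ] 0.18930505519466212
[0.46256772 0.23629355 0.        ] [0.65015368 0.26298466 0.        ] 0.18947534747710104
fin [0.56585378 0.21229915 0.17      ] [0.55993947 0.24886814 0.17      ]
O [0.55567848 0.24805387 0.182     ] yaw of y -172.0698622890492 xb [-0.13796554  0.99043703]
[np.float64(-0.03681664149993698), np.float64(-0.005145082288118584)]
[np.float64(0.00021860960836812146), np.float64(-0.004332586176258109)]
O [0.5563607 0.2496391 0.       ] yaw of y -171.90189490852754 xb [-0.14086849  0.99002832]
[np.float64(-0.03830488605857777), np.float64(-0.00413840162934316)]
[np.float64(-0.001267412196986413), np.float64(-0.0034344807964790764)]
```

```bash
cat >> h.py <<'E'
O=np.array([.556,.249]); th=np.radians(8.0)
XB=np.array([-np.sin(th),np.cos(th)]); YB=np.array([-np.cos(th),-np.sin(th)])
def bw(x,y,z): return np.r_[O+x*XB+y*YB,z]
def wb(P): d=np.array(P)[:2]-O; return np.array([d@XB,d@YB,P[2]])
E
python3 - <<'E'
from h import *
goal(bw(-.026,-.0044,.21),8.0)
goal(bw(-.026,-.0044,.133),8.0)
E
```

```text
pos [0.5482 0.0969 0.328 ] d [-4.137  3.928  1.048] w [ 0.1  -0.95  0.04] clk 2.0 grip 0.999 F [-1.3 -0.8 -0.7]
pos [0.5482 0.0969 0.328 ] d [-4.139  6.495  1.053] w [ 0.1  -0.95  0.04] clk 2.0 grip 0.999 F [-1.3 -0.8 -0.7]
```

>>> carry_out(steps=[{"x": -1.1,"y": 0.7,"z": 0.3,"wx": 0,"wy": -0.5,"wz": 0,"hand": 0},{"x": -2.2,"y": 1.5,"z": 0.6,"wx": 0,"wy": -1,"wz": 0,"hand": 0},{"x": -3.3,"y": 2.3,"z": 0.9,"wx": 0,"wy": -1,"wz": 0,"hand": 0},{"x": -4.1,"y": 3.1,"z": 1.05,"wx": 0,"wy": -1,"wz": 0,"hand": 0},{"x": -4.1,"y": 3.7,"z": 1.05,"wx": 0,"wy": -1,"wz": 0,"hand": 0},{"x": -4.1,"y": 3.9,"z": 1.05,"wx": 0,"wy": -1,"wz": 0,"hand": 0},{"x": -4.1,"y": 3.9,"z": 1.05,"wx": 0,"wy": -1,"wz": 0,"hand": 0}])

```text
clock: 2.58
position: [0.5634, 0.2212, 0.2097]
eef_rot: [0.535, -0.465, 0.463, -0.532]
force: [-0.9, -0.4, 0.6]
grip_width: 0.996
```

```bash
python3 - <<'E'
from h import *
goal(bw(-.026,-.0044,.133),8.0); print(wb(r.read_state()['position']))
p=vision.camera_params('wrist'); im=vision.capture('wrist'); cv2.imwrite('pics/w2.png',im[:,:,::-1])
print(proj(p,[bw(-.038,-.0044,.17),bw(0,-.0044,.17)]))
goal(bw(-.026,-.0044,.133),8.0); print(wb(r.read_state()['position']))
E
```

```text
pos [0.5634 0.2212 0.2097] d [-0.088  2.557  0.042] w [ 0.27 -0.05  0.09] clk 2.58 grip 0.996 F [-0.9 -0.4  0.6]
[-0.02851807 -0.00349559  0.2097158 ]
[[322.99386671 237.92206073]
 [323.07549081 186.87038017]]
pos [0.5646 0.2214 0.2114] d [-0.086  2.613 -0.004] w [ 0.09 -0.07  0.05] clk 2.63 grip 0.999 F [ 0.6 -0.2  0. ]
[-0.02852298 -0.00465311  0.21138957]
```

View pics/w2.png

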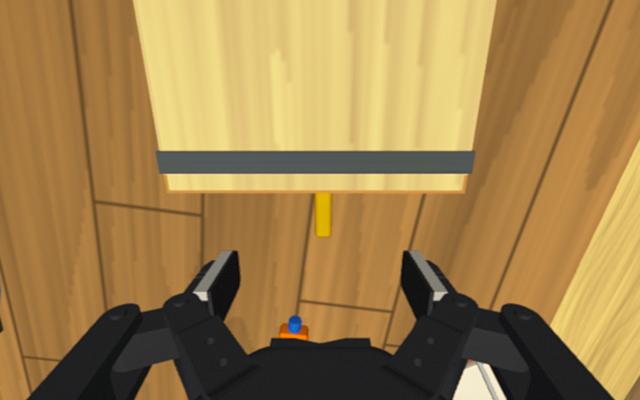

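The fin is at (323, 193–237), exactly where the model projects it and centred between the jaws. I'll descend and pinch.

>>> carry_out(steps=[{"x": -0.05,"y": 1.0,"z": 0,"wx": 0,"wy": 0,"wz": 0,"hand": 0},{"x": -0.05,"y": 2.0,"z": 0,"wx": 0,"wy": 0,"wz": 0,"hand": 0.3},{"x": -0.05,"y": 2.55,"z": 0,"wx": 0,"wy": 0,"wz": 0,"hand": 0.5},{"x": -0.05,"y": 2.55,"z": 0,"wx": 0,"wy": 0,"wz": 0,"hand": 1},{"x": -0.05,"y": 2.55,"z": 0,"wx": 0,"wy": 0,"wz": 0,"hand": 1},{"x": -0.05,"y": 2.55,"z": 0,"wx": 0,"wy": 0,"wz": 0,"hand": 1},{"x": -0.05,"y": 2.55,"z": 0,"wx": 0,"wy": 0,"wz": 0,"hand": 1},{"x": -0.05,"y": 2.55,"z": 0,"wx": 0,"wy": 0,"wz": 0,"hand": 1}], grip_force=40)

```text
clock: 3.3
position: [0.5665, 0.2247, 0.1377]
eef_rot: [-0.532, 0.463, -0.465, 0.535]
force: [0.3, -1.5, 6.3]
grip_width: 0.134
```

```bash
python3 - <<'E'
from h import *
print(wb(r.read_state()['position']))
goal(bw(-.026,.065,.133),8.0)
E
```

```text
[-0.0255498  -0.00703896  0.13773287]
pos [0.5665 0.2247 0.1377] d [ 0.015  0.147 -2.402] w [-0.25  0.01 -0.01] clk 3.3 grip 0.134 F [ 0.3 -1.5  6.3]
```

>>> carry_out(steps=[{"x": 0,"y": -0.1,"z": -0.3,"wx": 0,"wy": 0,"wz": 0,"hand": 1},{"x": 0,"y": -0.1,"z": -0.8,"wx": 0,"wy": 0,"wz": 0,"hand": 1},{"x": 0,"y": -0.1,"z": -1.3,"wx": 0,"wy": 0,"wz": 0,"hand": 1},{"x": 0,"y": -0.1,"z": -1.8,"wx": 0,"wy": 0,"wz": 0,"hand": 1},{"x": 0,"y": -0.1,"z": -2.15,"wx": 0,"wy": 0,"wz": 0,"hand": 1},{"x": 0,"y": -0.1,"z": -2.25,"wx": 0,"wy": 0,"wz": 0,"hand": 1},{"x": 0,"y": -0.1,"z": -2.25,"wx": 0,"wy": 0,"wz": 0,"hand": 1}])

```text
clock: 3.88
position: [0.4983, 0.2151, 0.1379]
eef_rot: [-0.533, 0.463, -0.464, 0.534]
force: [3.6, -0.4, -9.8]
grip_width: 0.13
```

```bash
python3 - <<'E'
from h import *
print(wb(r.read_state()['position']))
goal(bw(-.026,.062,.133),8.0)
E
```

```text
[-0.02550071  0.0618223   0.13785624]
pos [0.4983 0.2151 0.1379] d [ 0.017  0.162 -0.006] w [-0.13  0.06  0.03] clk 3.88 grip 0.13 F [ 3.6 -0.4 -9.8]
```

>>> carry_out(steps=[{"x": 0,"y": 0,"z": 0,"wx": 0,"wy": 0,"wz": 0,"hand": 0},{"x": 0,"y": 0,"z": 0,"wx": 0,"wy": 0,"wz": 0,"hand": 0},{"x": 0,"y": 0,"z": 0,"wx": 0,"wy": 0,"wz": 0,"hand": 0},{"x": 0,"y": -1.3,"z": 0,"wx": 0,"wy": 0,"wz": 0,"hand": 0},{"x": 0.2,"y": -2.6,"z": 0,"wx": 0,"wy": 0,"wz": 0,"hand": 0},{"x": 1.4,"y": -2.9,"z": 0,"wx": 0,"wy": 0,"wz": 0,"hand": 0},{"x": 2.7,"y": -2.9,"z": 0.1,"wx": 0,"wy": 1,"wz": 0,"hand": 0},{"x": 4.0,"y": -2.9,"z": 0.2,"wx": 0,"wy": 2,"wz": 0,"hand": 0}])

```text
clock: 4.55
position: [0.5217, 0.0971, 0.2275]
eef_rot: [-0.525, 0.471, -0.473, 0.527]
force: [0.8, 0.0, 0.0]
grip_width: 0.997
```

```bash
python3 - <<'E'
from h import *
print(wb(r.read_state()['position']))
im=vision.capture('top'); cv2.imwrite('pics/t3.png',cv2.resize(im[150:280,80:370,::-1],None,fx=2.7,fy=2.7,interpolation=cv2.INTER_CUBIC))
goal((.568,-.26,.22),-3.0)
E
```

```text
[-0.14565761  0.05512231  0.22749521]
pos [0.5231 0.0894 0.2268] d [11.737  0.306  0.301] w [-0.25  8.85  0.37] clk 4.6 grip 1.0 F [ 0.6 -4.   0. ]
```

View pics/t3.png

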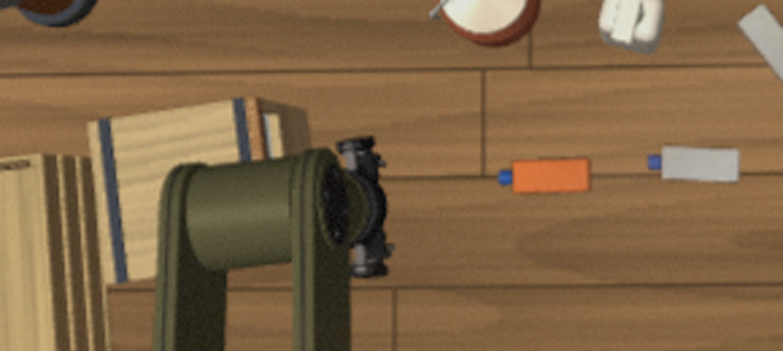

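>>> carry_out(steps=[{"x": 1.3,"y": 0,"z": 0,"wx": 0,"wy": 1,"wz": 0,"hand": 0},{"x": 2.6,"y": 0,"z": 0.1,"wx": 0,"wy": 2,"wz": 0,"hand": 0},{"x": 3.9,"y": 0,"z": 0.1,"wx": 0,"wy": 3,"wz": 0,"hand": 0},{"x": 5.2,"y": 0,"z": 0.2,"wx": 0,"wy": 4,"wz": 0,"hand": 0},{"x": 6.5,"y": 0,"z": 0.2,"wx": 0,"wy": 5,"wz": 0,"hand": 0},{"x": 7.8,"y": 0.1,"z": 0.2,"wx": 0,"wy": 6,"wz": 0,"hand": 0},{"x": 9.1,"y": 0.2,"z": 0.3,"wx": 0,"wy": 7,"wz": 0,"hand": 0},{"x": 10.3,"y": 0.2,"z": 0.3,"wx": 0,"wy": 8,"wz": 0,"hand": 0}])

```text
clock: 5.27
position: [0.5623, -0.2109, 0.2191]
eef_rot: [0.491, -0.509, 0.509, -0.491]
force: [0.9, 0.5, -0.7]
grip_width: 1.002
```

>>> carry_out(steps=[{"x": 0.7,"y": 0,"z": 0,"wx": 0,"wy": 0.5,"wz": 0,"hand": 0},{"x": 1.0,"y": 0,"z": 0,"wx": 0,"wy": 0.5,"wz": 0,"hand": 0},{"x": 1.0,"y": 0,"z": 0,"wx": 0,"wy": 0.5,"wz": 0,"hand": 0},{"x": 1.0,"y": 0,"z": 0,"wx": 0,"wy": 0.5,"wz": 0,"hand": 0}])

```text
clock: 5.6
position: [0.5609, -0.2381, 0.219]
eef_rot: [-0.489, 0.511, -0.51, 0.489]
force: [0.6, 0.2, -0.4]
grip_width: 0.998
```

```bash
python3 - <<'E'
from h import *
p=vision.camera_params('wrist'); im=vision.capture('wrist'); cv2.imwrite('pics/w3.png',im[:,:,::-1]); np.save('w3.npy',p['extrinsics'])
goal((.568,-.26,.22),-3.0)
E
```

```text
pos [ 0.5609 -0.2374  0.2191] d [ 0.744 -0.031  0.269] w [ 0.03  0.58 -0.08] clk 5.65 grip 1.004 F [ 0.3  0.6 -0.2]
```

View pics/w3.png

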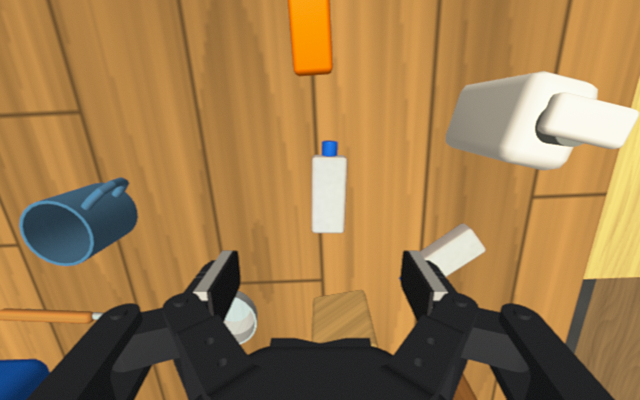

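```bash
python3 - <<'E'
from h import *
p=vision.camera_params('wrist'); p['extrinsics']=np.load('w3.npy')
im=cv2.imread('pics/w3.png'); cv2.imwrite('pics/w3c.png',cv2.resize(im[130:245,290:370],None,fx=5,fy=5,interpolation=cv2.INTER_CUBIC))
P=[atz(p,q,.026) for q in((313,156),(346,156),(345,233),(312,232))]; print(np.array(P).round(4)); print('cap',atz(p,(330,141),.02))
f=(P[0]+P[1])/2; b=(P[2]+P[3])/2; d=f-b; print(f,b,np.linalg.norm(d),np.degrees(np.arctan2(d[1],d[0])))
E
```

```text
[[ 0.5525 -0.2115  0.026 ]
 [ 0.5923 -0.2132  0.026 ]
 [ 0.5893 -0.3145  0.026 ]
 [ 0.546  -0.3111  0.026 ]]
cap [ 0.57378361 -0.19518034  0.02      ]
[ 0.57239778 -0.21234891  0.026     ] [ 0.56766011 -0.31280965  0.026     ] 0.10057238989577212 87.29996429116592
```

View pics/w3c.png

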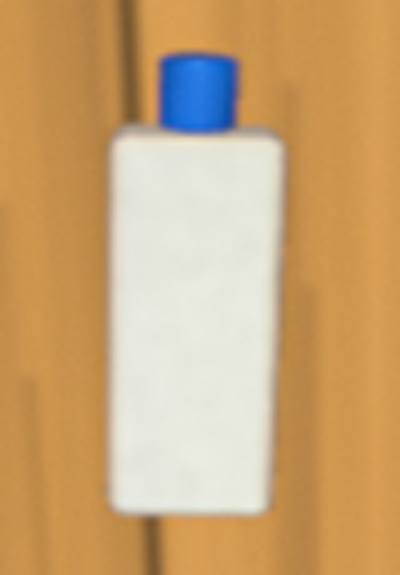

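```bash
python3 - <<'E'
from h import *
goal((.5684,-.3015,.08),-2.7)
goal((.5684,-.3015,.004),-2.7)
E
```

```text
pos [ 0.5609 -0.2374  0.2191] d [2.132 4.634 0.343] w [ 0.03  0.28 -0.08] clk 5.65 grip 1.004 F [ 0.3  0.6 -0.2]
pos [ 0.5609 -0.2374  0.2191] d [2.136 7.167 0.344] w [ 0.03  0.28 -0.08] clk 5.65 grip 1.004 F [ 0.3  0.6 -0.2]
```

>>> carry_out(steps=[{"x": 1.0,"y": 0.9,"z": 0.2,"wx": 0,"wy": 0.3,"wz": 0,"hand": 0},{"x": 2.1,"y": 1.7,"z": 0.35,"wx": 0,"wy": 0.3,"wz": 0,"hand": 0},{"x": 2.13,"y": 3.0,"z": 0.35,"wx": 0,"wy": 0.3,"wz": 0,"hand": 0},{"x": 2.13,"y": 4.2,"z": 0.35,"wx": 0,"wy": 0.3,"wz": 0,"hand": 0},{"x": 2.13,"y": 4.6,"z": 0.35,"wx": 0,"wy": 0.3,"wz": 0,"hand": 0},{"x": 2.13,"y": 4.6,"z": 0.35,"wx": 0,"wy": 0.3,"wz": 0,"hand": 0},{"x": 2.13,"y": 4.6,"z": 0.35,"wx": 0,"wy": 0.3,"wz": 0,"hand": 0}])

```text
clock: 6.23
position: [0.5692, -0.3017, 0.0814]
eef_rot: [-0.488, 0.512, -0.511, 0.488]
force: [0.8, -0.7, 1.0]
grip_width: 0.997
```

```bash
python3 - <<'E'
from h import *
goal((.5684,-.3015,.004),-2.7)
im=vision.capture('wrist'); cv2.imwrite('pics/w4.png',im[:,:,::-1])
goal((.5684,-.3015,.004),-2.7)
E
```

```text
pos [ 0.5692 -0.3017  0.0814] d [-0.004  2.581 -0.026] w [ 0.04  0.04 -0.04] clk 6.23 grip 0.997 F [ 0.8 -0.7  1. ]
pos [ 0.5703 -0.3026  0.0829] d [-0.037  2.629 -0.072] w [-0.13  0.03  0.06] clk 6.28 grip 1.001 F [ 1.2 -0.1  0.2]
```

View pics/w4.png

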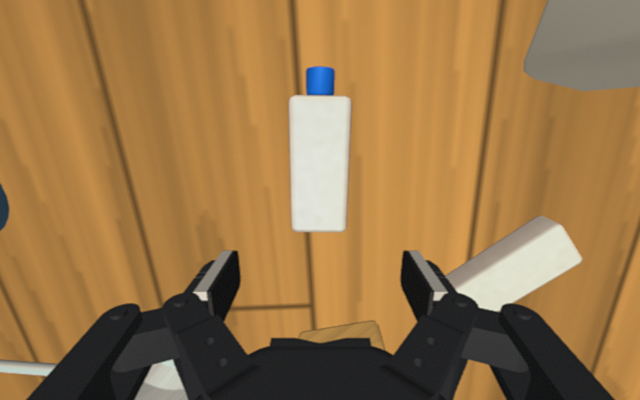

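>>> carry_out(steps=[{"x": 0,"y": 1.0,"z": 0,"wx": 0,"wy": 0,"wz": 0,"hand": 0},{"x": 0,"y": 2.0,"z": 0,"wx": 0,"wy": 0,"wz": 0,"hand": 0},{"x": 0,"y": 2.55,"z": 0,"wx": 0,"wy": 0,"wz": 0,"hand": 0},{"x": 0,"y": 2.6,"z": 0,"wx": 0,"wy": 0,"wz": 0,"hand": 0.3},{"x": 0,"y": 2.6,"z": 0,"wx": 0,"wy": 0,"wz": 0,"hand": 1},{"x": 0,"y": 2.6,"z": 0,"wx": 0,"wy": 0,"wz": 0,"hand": 1},{"x": 0,"y": 2.6,"z": 0,"wx": 0,"wy": 0,"wz": 0,"hand": 1},{"x": 0,"y": 2.6,"z": 0,"wx": 0,"wy": 0,"wz": 0,"hand": 1}], grip_force=60)

```text
clock: 6.95
position: [0.5709, -0.3043, 0.006]
eef_rot: [0.487, -0.51, 0.514, -0.488]
force: [0.5, 0.6, 7.1]
grip_width: 0.503
```

>>> carry_out(steps=[{"x": 0,"y": -0.5,"z": 0,"wx": 0,"wy": 0,"wz": 0,"hand": 1},{"x": 0,"y": -1.5,"z": 0,"wx": 0,"wy": 0,"wz": 0,"hand": 1},{"x": 0,"y": -2.7,"z": 0,"wx": 0,"wy": 0,"wz": 0,"hand": 1},{"x": 0,"y": -4.0,"z": 0,"wx": 0,"wy": 0,"wz": 0,"hand": 1},{"x": 0,"y": -4.3,"z": 0,"wx": 0,"wy": 0,"wz": 0,"hand": 1},{"x": 0,"y": -4.3,"z": 0,"wx": 0,"wy": 0,"wz": 0,"hand": 1}])

```text
clock: 7.45
position: [0.5718, -0.3051, 0.1375]
eef_rot: [0.487, -0.508, 0.516, -0.489]
force: [1.0, 0.0, -1.5]
grip_width: 0.506
```

```bash
python3 - <<'E'
from h import *
goal(bw(-.20,-.045,.145),8.0)
im=vision.capture('wrist'); cv2.imwrite('pics/w5.png',im[:,:,::-1])
im=vision.capture('scene'); cv2.imwrite('pics/s5.png',cv2.resize(im[120:320,240:440,::-1],None,fx=3,fy=3))
E
```

```text
pos [ 0.5718 -0.3051  0.1375] d [-12.152  -0.301   1.305] w [ -0.5  -10.76   0.34] clk 7.45 grip 0.506 F [ 1.   0.  -1.5]
```

View pics/w5.png

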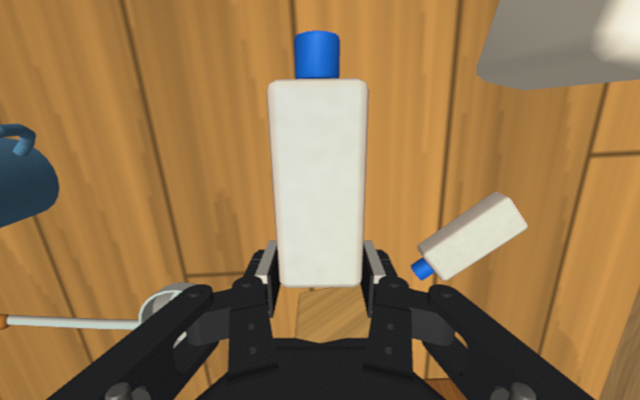

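View pics/s5.png

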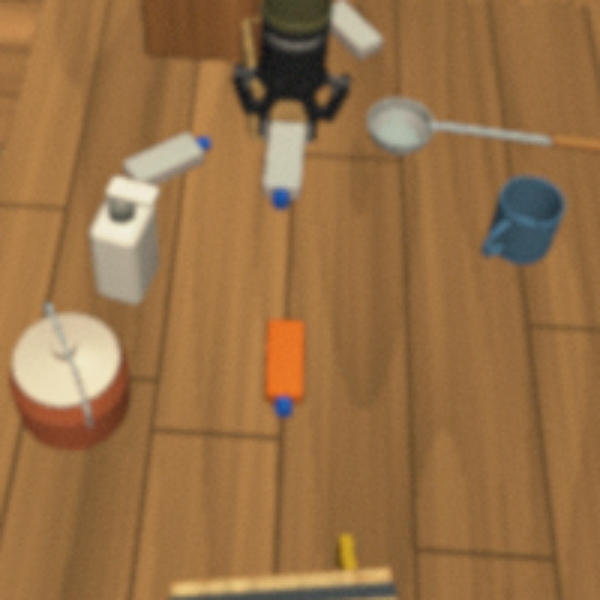

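```bash
cat >> h.py <<'E'
def refill_pose(px, p, Rt, pt):
    """px: image pts of top corners front-left,front-right,rear-right,rear-left -> pose via PnP in tool frame"""
    obj=np.array([[.042,.022,.026],[.042,-.022,.026],[-.06,-.022,.026],[-.06,.022,.026]])
    ok,rv,tv=cv2.solvePnP(obj,np.array(px,float),p['intrinsics'],None,flags=cv2.SOLVEPNP_ITERATIVE)
    F=np.diag([1,-1,-1.]); Rc=F@cv2.Rodrigues(rv)[0]; tc=F@tv[:,0]
    E=p['extrinsics']; Rw=E[:3,:3].T@Rc; tw=E[:3,:3].T@(tc-E[:3,3])
    return Rw,tw,Rt.T@Rw,Rt.T@(tw-pt)
E
python3 - <<'E'
from h import *
s=r.read_state(); Rt=R.from_quat(s['eef_rot']).as_matrix()
p=vision.camera_params('wrist')
Rw,tw,Ro,to=refill_pose([(268.5,81.5),(367.5,81.5),(362.5,286),(278,286)],p,Rt,s['position'])
print(Rw.round(3),tw, to.round(4)); print('rear bottom',tw+Rw@[-.06,0,0],'front bottom',tw+Rw@[.042,0,0],'cap',tw+Rw@[.06,0,.013])
E
python3 - <<'E'
import cv2
im=cv2.imread('pics/w5.png')
cv2.imwrite('pics/w5c.png',cv2.resize(im[20:300,230:410],None,fx=2.1,fy=2.1,interpolation=cv2.INTER_CUBIC))
E
```

```text
[[ 0.041 -0.999 -0.002]
 [ 0.997  0.04   0.067]
 [-0.067 -0.005  0.998]] [ 0.56944985 -0.25675616  0.11752343] [-0.0463  0.0148 -0.0014]
rear bottom [ 0.56701232 -0.31657087  0.1215557 ] front bottom [ 0.57115613 -0.21488587  0.11470084] cap [ 0.57186386 -0.19606612  0.12646164]
```

View pics/w5c.png

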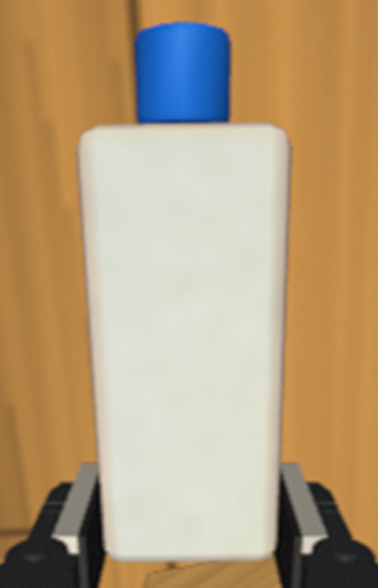

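```bash
cat >> h.py <<'E'
def Rd(yaw,pitch=0):
    a=np.radians(yaw); z=np.array([np.cos(a),np.sin(a),0]); y=np.array([0,0,-1.]); return np.c_[np.cross(y,z),y,z]@R.from_euler('z',pitch,degrees=True).as_matrix()
E
python3 - <<'E'
from h import *
print(bw(-.13,-.045,.145))
goal(bw(-.13,-.045,.145),Rm=Rd(8,5))
E
```

```text
[0.61865457 0.12652794 0.145     ]
pos [ 0.5686 -0.3031  0.1323] d [-14.385  -0.427   0.977] w [ -0.5  -10.76   5.01] clk 7.55 grip 0.502 F [-0.2  0.7 -3.1]
```

>>> carry_out(steps=[{"x": -0.7,"y": -0.3,"z": 0,"wx": 0,"wy": -1,"wz": 1,"hand": 1},{"x": -1.7,"y": -0.5,"z": 0.1,"wx": 0,"wy": -2,"wz": 2,"hand": 1},{"x": -2.9,"y": -0.5,"z": 0.2,"wx": 0,"wy": -3,"wz": 3,"hand": 1},{"x": -4.1,"y": -0.5,"z": 0.3,"wx": 0,"wy": -4,"wz": 4,"hand": 1},{"x": -5.3,"y": -0.5,"z": 0.4,"wx": 0,"wy": -5,"wz": 5,"hand": 1},{"x": -6.5,"y": -0.5,"z": 0.5,"wx": 0,"wy": -6,"wz": 5,"hand": 1},{"x": -7.7,"y": -0.5,"z": 0.6,"wx": 0,"wy": -7,"wz": 5,"hand": 1},{"x": -8.9,"y": -0.5,"z": 0.6,"wx": 0,"wy": -8,"wz": 5,"hand": 1}])

```text
clock: 8.22
position: [0.5983, -0.035, 0.1447]
eef_rot: [-0.5, 0.499, -0.453, 0.544]
force: [0.6, -0.0, -2.4]
grip_width: 0.501
```

```bash
python3 - <<'E'
from h import *
goal(bw(-.14,-.045,.145),Rm=Rd(8,5))
E
```

```text
pos [ 0.5983 -0.035   0.1447] d [-4.946  0.434  1.186] w [-0.35 -2.71 -0.09] clk 8.22 grip 0.501 F [ 0.6 -0.  -2.4]
```

>>> carry_out(steps=[{"x": -1.2,"y": 0.1,"z": 0.3,"wx": 0,"wy": -0.7,"wz": 0,"hand": 1},{"x": -2.3,"y": 0.2,"z": 0.6,"wx": 0,"wy": -1.4,"wz": 0,"hand": 1},{"x": -3.3,"y": 0.3,"z": 0.9,"wx": 0,"wy": -2.1,"wz": 0,"hand": 1},{"x": -4.2,"y": 0.4,"z": 1.1,"wx": 0,"wy": -2.7,"wz": 0,"hand": 1},{"x": -4.7,"y": 0.4,"z": 1.15,"wx": 0,"wy": -2.7,"wz": 0,"hand": 1},{"x": -4.7,"y": 0.4,"z": 1.15,"wx": 0,"wy": -2.7,"wz": 0,"hand": 1},{"x": -4.7,"y": 0.4,"z": 1.15,"wx": 0,"wy": -2.7,"wz": 0,"hand": 1}])

```text
clock: 8.8
position: [0.6196, 0.1073, 0.146]
eef_rot: [-0.512, 0.485, -0.442, 0.555]
force: [0.2, -1.4, -1.3]
grip_width: 0.504
```

```bash
python3 - <<'E'
from h import *
s=r.read_state(); print(wb(s['position'])); goal(bw(-.14,-.045,.138),Rm=Rd(8,5))
p=vision.camera_params('wrist'); np.save('w6.npy',p['extrinsics'])
im=vision.capture('wrist'); cv2.imwrite('pics/w6.png',im[:,:,::-1])
im=vision.capture('scene'); cv2.imwrite('pics/s6.png',cv2.resize(im[200:400,240:440,::-1],None,fx=3,fy=3))
s=r.read_state(); print(wb(s['position']),s['clock'])
E
```

```text
[-0.14921807 -0.04325097  0.14597495]
pos [0.6196 0.1073 0.146 ] d [-0.283  0.292  0.057] w [-0.36  0.07  0.05] clk 8.8 grip 0.504 F [ 0.2 -1.4 -1.3]
[-0.15092066 -0.04366272  0.14660872] 8.9
```

View pics/w6.png

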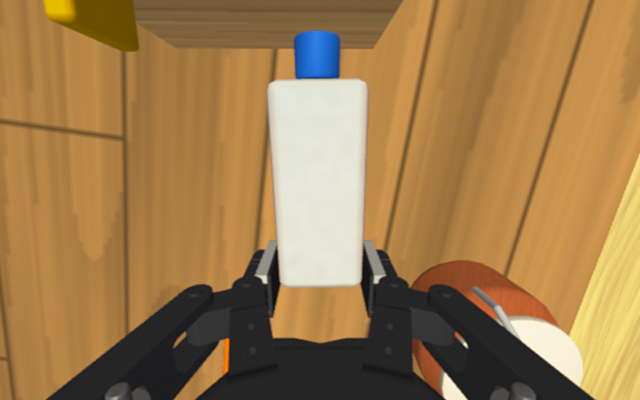

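View pics/s6.png

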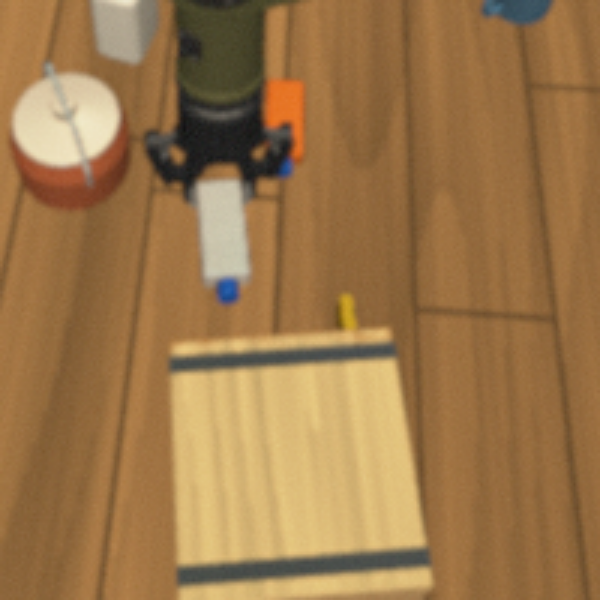

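```bash
python3 - <<'E'
from h import *
p=vision.camera_params('wrist'); p['extrinsics']=np.load('w6.npy'); ps=vision.camera_params('scene')
f=lambda u,v:(240+(u+.5)/3-.5,200+(v+.5)/3-.5)
for a,b in(((317,78),(226,279)),((268.5,81.5),(248,276)),((367.5,81.5),(204,283)),((362,286),(195,183)),((278,286),(241,180))):
    X,e=tri(p,a,ps,f(*b)); print(wb(X).round(4),round(e,4))
s=r.read_state(); Rt=R.from_quat(s['eef_rot']).as_matrix()
Rw,tw,Ro,to=refill_pose([(268.5,81.5),(367.5,81.5),(362.5,286),(278,286)],p,Rt,s['position'])
for q in([-.06,0,.0],[-.06,0,.026],[.042,0,0],[.042,0,.026],[.06,0,.013]): print(wb(tw+Rw@np.array(q)).round(4))
E
```

```text
[-0.0596 -0.0414  0.1662] 0.0013
[-0.061  -0.0211  0.1671] 0.0022
[-0.0597 -0.0627  0.1609] 0.0017
[-0.1623 -0.0648  0.1588] 0.0009
[-0.1563 -0.0213  0.1697] 0.0001
[-0.1616 -0.0424  0.1342]
[-0.1621 -0.0421  0.1602]
[-0.0596 -0.0416  0.1361]
[-0.0601 -0.0413  0.1621]
[-0.0419 -0.0413  0.1495]
```

```bash
python3 - <<'E'
from h import *
goal(bw(-.150,-.047,.134),Rm=Rd(8,5))
goal(bw(-.10,-.047,.134),Rm=Rd(8,5))
goal(bw(-.03,-.047,.134),Rm=Rd(8,5))
goal(bw(-.02,-.047,.134),Rm=Rd(8,5))
E
```

```text
pos [0.6202 0.1056 0.1466] d [0.005 0.422 0.108] w [-0.46 -0.06  0.07] clk 8.9 grip 0.505 F [ 0.1  0.2 -2.7]
pos [0.6202 0.1056 0.1466] d [-1.655  0.565  0.105] w [-0.46 -0.06  0.07] clk 8.9 grip 0.505 F [ 0.1  0.2 -2.7]
pos [0.6202 0.1056 0.1466] d [-3.98   0.766  0.101] w [-0.46 -0.06  0.07] clk 8.9 grip 0.505 F [ 0.1  0.2 -2.7]
pos [0.6202 0.1056 0.1466] d [-4.312  0.795  0.1  ] w [-0.46 -0.06  0.07] clk 8.9 grip 0.505 F [ 0.1  0.2 -2.7]
```

>>> carry_out(steps=[{"x": 0,"y": 0.4,"z": 0.1,"wx": 0,"wy": 0,"wz": 0,"hand": 1},{"x": -0.6,"y": 0.47,"z": 0.1,"wx": 0,"wy": 0,"wz": 0,"hand": 1},{"x": -1.2,"y": 0.52,"z": 0.1,"wx": 0,"wy": 0,"wz": 0,"hand": 1},{"x": -1.8,"y": 0.57,"z": 0.1,"wx": 0,"wy": 0,"wz": 0,"hand": 1},{"x": -2.4,"y": 0.62,"z": 0.1,"wx": 0,"wy": 0,"wz": 0,"hand": 1},{"x": -2.4,"y": 0.62,"z": 0.1,"wx": 0,"wy": 0,"wz": 0,"hand": 1}])

```text
clock: 9.4
position: [0.6134, 0.1808, 0.1341]
eef_rot: [-0.51, 0.485, -0.442, 0.556]
force: [-0.1, -0.4, -3.7]
grip_width: 0.501
```

```bash
python3 - <<'E'
from h import *
s=r.read_state(); print(wb(s['position'])); goal(bw(-.03,-.047,.134),Rm=Rd(8,5))
im=vision.capture('wrist'); cv2.imwrite('pics/w7.png',im[:,:,::-1])
s=r.read_state(); print(wb(s['position']),s['clock'],s['force'],s['grip_width'])
E
```

```text
[-0.07550123 -0.04740336  0.1341332 ]
pos [0.6134 0.1808 0.1341] d [-1.51   0.137 -0.016] w [-0.5  -0.03 -0.02] clk 9.4 grip 0.501 F [-0.1 -0.4 -3.7]
[-0.07696137 -0.04737372  0.13408828] 9.45 [-0.65472437 -0.7783297  -3.02214235] 0.4985599522762778
```

View pics/w7.png

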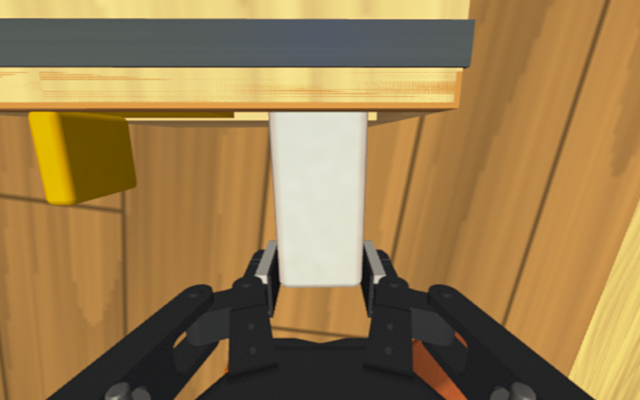

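>>> carry_out(steps=[{"x": -0.3,"y": 0.03,"z": -0.1,"wx": 0,"wy": 0,"wz": 0,"hand": 1},{"x": -0.7,"y": 0.06,"z": -0.1,"wx": 0,"wy": 0,"wz": 0,"hand": 1},{"x": -1.1,"y": 0.1,"z": -0.1,"wx": 0,"wy": 0,"wz": 0,"hand": 1},{"x": -1.5,"y": 0.13,"z": -0.1,"wx": 0,"wy": 0,"wz": 0,"hand": 1},{"x": -1.5,"y": 0.13,"z": -0.1,"wx": 0,"wy": 0,"wz": 0,"hand": 1},{"x": -1.5,"y": 0.13,"z": -0.1,"wx": 0,"wy": 0,"wz": 0,"hand": 1}])

```text
clock: 9.95
position: [0.6049, 0.2251, 0.1354]
eef_rot: [-0.51, 0.484, -0.443, 0.556]
force: [0.4, 1.0, -2.2]
grip_width: 0.504
```

```bash
python3 - <<'E'
from h import *
im=vision.capture('wrist'); cv2.imwrite('pics/w8.png',im[:,:,::-1])
s=r.read_state(); print(wb(s['position']),s['clock'],s['force'],s['grip_width'])
E
```

```text
[-0.03105776 -0.04501508  0.13531019] 10.0 [ 0.44963323  0.56415201 -2.10927775] 0.49963687689411934
```

View pics/w8.png

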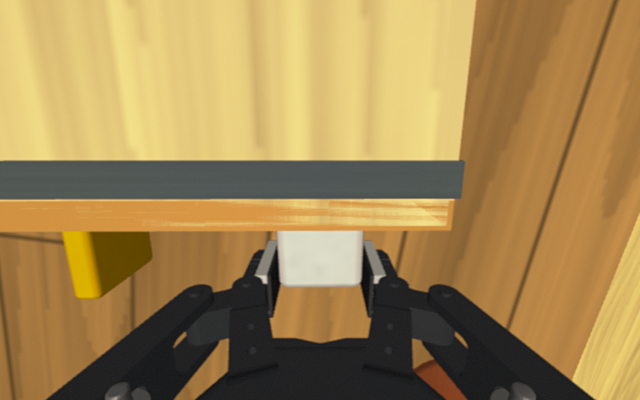

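>>> carry_out(steps=[{"x": -0.15,"y": 0.1,"z": 0,"wx": 0,"wy": 0,"wz": 0,"hand": 1},{"x": -0.3,"y": 0.22,"z": 0,"wx": 0,"wy": 0,"wz": 0,"hand": 1},{"x": -0.3,"y": 0.22,"z": 0,"wx": 0,"wy": 0,"wz": 0,"hand": 1},{"x": -0.3,"y": 0.22,"z": 0,"wx": 0,"wy": 0,"wz": 0,"hand": 1}])

```text
clock: 10.33
position: [0.6034, 0.2336, 0.129]
eef_rot: [-0.51, 0.485, -0.443, 0.556]
force: [0.4, -0.3, -1.9]
grip_width: 0.498
```

```bash
python3 - <<'E'
from h import *
im=vision.capture('wrist'); cv2.imwrite('pics/w9.png',im[:,:,::-1])
s=r.read_state(); print(wb(s['position']),s['clock'],s['force'],s['grip_width'])
E
```

```text
[-0.02202726 -0.04490871  0.12916581] 10.3833 [ 0.75145326 -0.10819242 -1.56273694] 0.4993472719252621
```

View pics/w9.png

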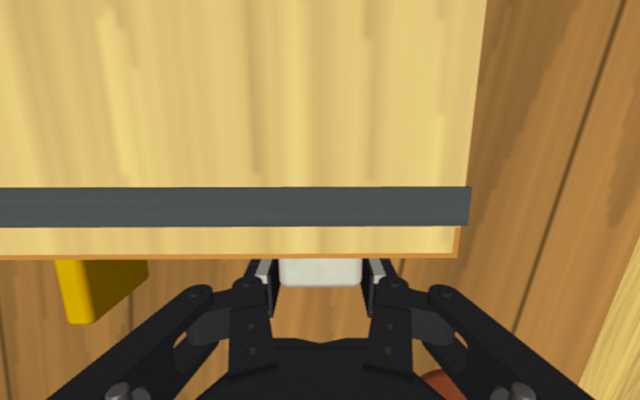

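>>> carry_out(steps=[{"x": 0,"y": 0,"z": 0,"wx": 0,"wy": 0,"wz": 0,"hand": 0.35},{"x": 0,"y": 0,"z": 0,"wx": 0,"wy": 0,"wz": 0,"hand": 0.35},{"x": 0,"y": 0,"z": 0,"wx": 0,"wy": 0,"wz": 0,"hand": 0.35},{"x": 0,"y": 0,"z": 0,"wx": 0,"wy": 0,"wz": 0,"hand": 0.35}])

```text
clock: 10.72
position: [0.6042, 0.2334, 0.13]
eef_rot: [-0.51, 0.484, -0.443, 0.556]
force: [-0.8, 1.0, 0.0]
grip_width: 0.651
```

```bash
python3 - <<'E'
from h import *
im=vision.capture('wrist'); cv2.imwrite('pics/w10.png',im[:,:,::-1])
s=r.read_state(); print(wb(s['position']),s['clock'],s['force'],s['grip_width'])
E
```

```text
[-0.02211682 -0.0454234   0.12984955] 10.7667 [-0.68021398 -0.0698342  -0.16523106] 0.650726578153792
```

View pics/w10.png

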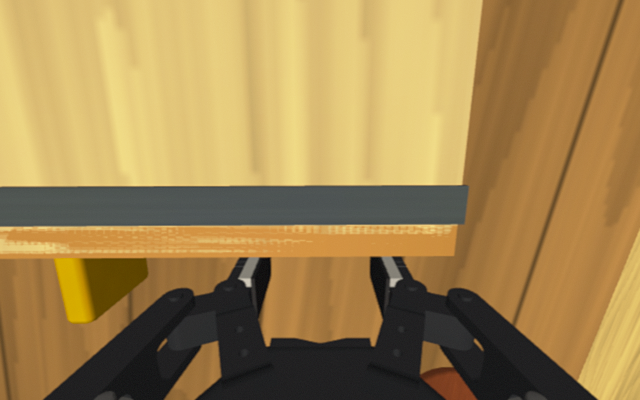

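The jaws are empty, so the refill has slid in. I'll back off and tilt the wrist camera to check the slot and flap.

>>> carry_out(steps=[{"x": 1.0,"y": 0,"z": 0,"wx": 0,"wy": 0,"wz": 0,"hand": 0.35},{"x": 2.2,"y": -0.2,"z": 0,"wx": 0,"wy": 0,"wz": 0,"hand": 0.6},{"x": 3.4,"y": -0.5,"z": 0,"wx": 0,"wy": 0,"wz": 6,"hand": 1},{"x": 4.0,"y": -0.8,"z": 0,"wx": 0,"wy": 0,"wz": 13,"hand": 1},{"x": 4.0,"y": -0.8,"z": 0,"wx": 0,"wy": 0,"wz": 20,"hand": 1},{"x": 4.0,"y": -0.8,"z": 0,"wx": 0,"wy": 0,"wz": 27,"hand": 1},{"x": 4.0,"y": -0.8,"z": 0,"wx": 0,"wy": 0,"wz": 34,"hand": 1},{"x": 4.0,"y": -0.8,"z": 0,"wx": 0,"wy": 0,"wz": 40,"hand": 1}])

```text
clock: 11.43
position: [0.6217, 0.1111, 0.144]
eef_rot: [-0.311, 0.63, -0.226, 0.675]
force: [0.2, 1.4, -0.9]
grip_width: -0.003
```

```bash
python3 - <<'E'
from h import *
im=vision.capture('wrist'); cv2.imwrite('pics/w11.png',im[:,:,::-1])
s=r.read_state(); print(wb(s['position']),s['clock'],s['force'],s['grip_width'],R.from_quat(s['eef_rot']).as_matrix().round(3))
E
```

```text
[-0.14792343 -0.04481215  0.13977542] 11.4833 [ 0.43548011 -0.29009717 -1.48497059] 0.001501560876049702 [[ 0.098 -0.089  0.991]
 [-0.695  0.707  0.132]
 [-0.712 -0.702  0.007]]
```

View pics/w11.png

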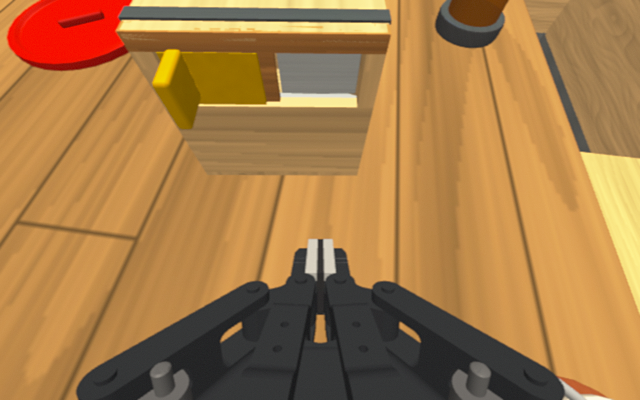

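```bash
python3 - <<'E'
import cv2
im=cv2.imread('pics/w11.png')
cv2.imwrite('pics/w11c.png',cv2.resize(im[30:130,240:390],None,fx=5,fy=5,interpolation=cv2.INTER_CUBIC))
from h import *
p=vision.camera_params('wrist')
print(proj(p,[bw(.016,-.011,.116),bw(.016,-.079,.116),bw(.016,-.011,.17),bw(0,-.01,.115),bw(0,-.08,.115),bw(.012,-.01,.115),bw(0,-.08,.167)]))
E
```

```text
[[282.80484206  88.01890438]
 [356.28756464  88.0684623 ]
 [274.85941559  29.020224  ]
 [280.84795388 101.31358225]
 [358.48076841 101.32675398]
 [281.60062706  91.93888047]
 [367.65067694  46.36387788]]
```

View pics/w11c.png

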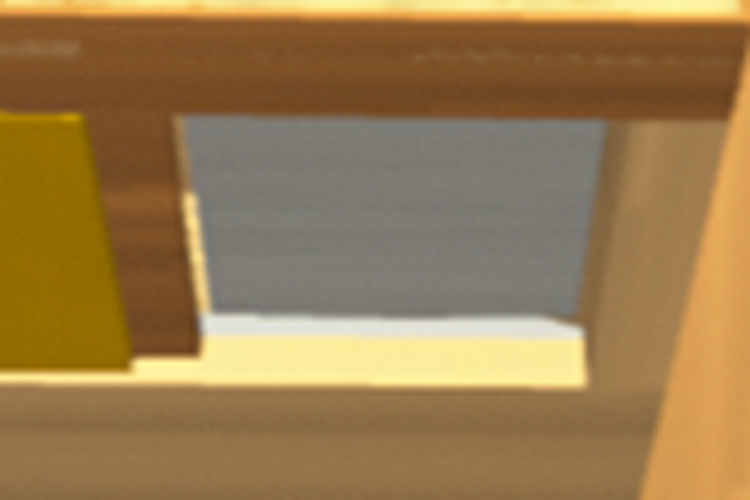

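```bash
python3 - <<'E'
from h import *
goal(bw(-.12,.062,.215),Rm=Rd(8,0))
E
```

```text
pos [0.621  0.1088 0.1398] d [-2.44  -1.133 -3.549] w [ -0.56  -0.22 -45.42] clk 11.48 grip 0.002 F [ 0.4 -0.3 -1.5]
```

>>> carry_out(steps=[{"x": -0.6,"y": -0.5,"z": -0.5,"wx": 0,"wy": 0,"wz": -6,"hand": 0},{"x": -1.2,"y": -1.1,"z": -1.1,"wx": 0,"wy": 0,"wz": -13,"hand": 0},{"x": -1.8,"y": -1.1,"z": -1.9,"wx": 0,"wy": 0,"wz": -20,"hand": 0},{"x": -2.4,"y": -1.1,"z": -2.8,"wx": 0,"wy": 0,"wz": -27,"hand": 0},{"x": -2.4,"y": -1.1,"z": -3.5,"wx": 0,"wy": 0,"wz": -34,"hand": 0},{"x": -2.4,"y": -1.1,"z": -3.5,"wx": 0,"wy": 0,"wz": -41,"hand": 0},{"x": -2.4,"y": -1.1,"z": -3.5,"wx": 0,"wy": 0,"wz": -45.4,"hand": 0},{"x": -2.4,"y": -1.1,"z": -3.5,"wx": 0,"wy": 0,"wz": -45.4,"hand": 0}])

```text
clock: 12.15
position: [0.5114, 0.1292, 0.2183]
eef_rot: [-0.533, 0.456, -0.469, 0.536]
force: [0.9, 0.5, -0.9]
grip_width: 1.0
```

```bash
python3 - <<'E'
from h import *
goal(bw(-.026,.062,.215),Rm=Rd(8,0))
goal(bw(-.026,.062,.138),Rm=Rd(8,0))
E
```

```text
pos [0.5114 0.1292 0.2183] d [-2.883  0.081 -0.028] w [-0.89  0.25  0.59] clk 12.15 grip 1.0 F [ 0.9  0.5 -0.9]
pos [0.5114 0.1292 0.2183] d [-2.909  2.647 -0.067] w [-0.89  0.25  0.59] clk 12.15 grip 1.0 F [ 0.9  0.5 -0.9]
```

>>> carry_out(steps=[{"x": -1.0,"y": 0,"z": 0,"wx": -0.9,"wy": 0.2,"wz": 0.6,"hand": 0},{"x": -2.0,"y": 0.1,"z": 0,"wx": -0.9,"wy": 0.2,"wz": 0.6,"hand": 0},{"x": -2.9,"y": 0.1,"z": -0.05,"wx": -0.9,"wy": 0.2,"wz": 0.6,"hand": 0},{"x": -2.9,"y": 0.1,"z": -0.05,"wx": -0.9,"wy": 0.2,"wz": 0.6,"hand": 0},{"x": -2.9,"y": 0.1,"z": -0.05,"wx": -0.9,"wy": 0.2,"wz": 0.6,"hand": 0}])

```text
clock: 12.57
position: [0.4983, 0.2125, 0.2124]
eef_rot: [0.534, -0.467, 0.462, -0.532]
force: [-0.9, -0.0, -0.2]
grip_width: 1.003
```

```bash
python3 - <<'E'
from h import *
im=vision.capture('wrist'); cv2.imwrite('pics/w12.png',im[:,:,::-1])
goal(bw(-.026,.062,.138),Rm=Rd(8,0))
E
```

```text
pos [0.4985 0.2116 0.2124] d [-0.095  2.48   0.019] w [ 0.31 -0.23 -0.16] clk 12.62 grip 1.0 F [ 1.4 -0.2  0.2]
```

View pics/w12.png

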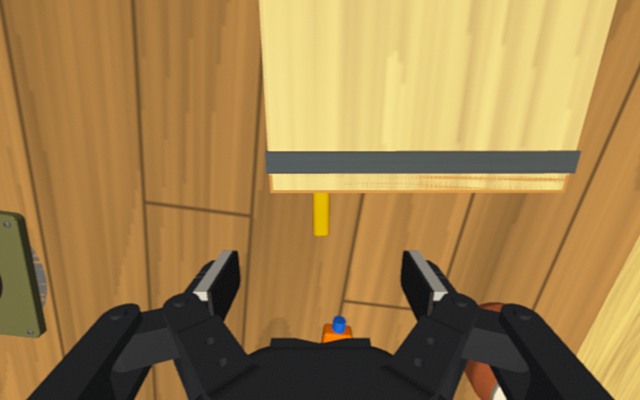

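The fin is at (321, 193–236), centred in the jaws, so I'll pinch it again.

>>> carry_out(steps=[{"x": -0.08,"y": 1.0,"z": 0,"wx": 0,"wy": 0,"wz": 0,"hand": 0},{"x": -0.08,"y": 2.0,"z": 0,"wx": 0,"wy": 0,"wz": 0,"hand": 0.3},{"x": -0.08,"y": 2.45,"z": 0,"wx": 0,"wy": 0,"wz": 0,"hand": 0.5},{"x": -0.08,"y": 2.45,"z": 0,"wx": 0,"wy": 0,"wz": 0,"hand": 1},{"x": -0.08,"y": 2.45,"z": 0,"wx": 0,"wy": 0,"wz": 0,"hand": 1},{"x": -0.08,"y": 2.45,"z": 0,"wx": 0,"wy": 0,"wz": 0,"hand": 1},{"x": -0.08,"y": 2.45,"z": 0,"wx": 0,"wy": 0,"wz": 0,"hand": 1},{"x": -0.08,"y": 2.45,"z": 0,"wx": 0,"wy": 0,"wz": 0,"hand": 1}], grip_force=40)

```text
clock: 13.28
position: [0.4991, 0.2141, 0.1406]
eef_rot: [-0.532, 0.466, -0.464, 0.533]
force: [0.4, -2.0, 2.8]
grip_width: 0.133
```

```bash
python3 - <<'E'
from h import *
goal(bw(-.026,-.020,.138),Rm=Rd(8,0)); print(wb(r.read_state()['position']))
E
```

```text
pos [0.4991 0.2141 0.1406] d [-0.035  0.081  2.707] w [ 0.11 -0.28 -0.16] clk 13.28 grip 0.133 F [ 0.4 -2.   2.8]
[-0.02665919  0.06119925  0.14060317]
```

>>> carry_out(steps=[{"x": 0,"y": 0,"z": 0.4,"wx": 0,"wy": 0,"wz": 0,"hand": 1},{"x": 0,"y": 0,"z": 0.9,"wx": 0,"wy": 0,"wz": 0,"hand": 1},{"x": 0,"y": 0,"z": 1.4,"wx": 0,"wy": 0,"wz": 0,"hand": 1},{"x": 0,"y": 0,"z": 1.9,"wx": 0,"wy": 0,"wz": 0,"hand": 1},{"x": 0,"y": 0,"z": 2.4,"wx": 0,"wy": 0,"wz": 0,"hand": 1},{"x": 0,"y": 0,"z": 2.7,"wx": 0,"wy": 0,"wz": 0,"hand": 1},{"x": 0,"y": 0,"z": 2.82,"wx": 0,"wy": 0,"wz": 0,"hand": 1},{"x": 0,"y": 0,"z": 2.82,"wx": 0,"wy": 0,"wz": 0,"hand": 1}])

```text
clock: 13.95
position: [0.5797, 0.2253, 0.1405]
eef_rot: [0.534, -0.468, 0.462, -0.531]
force: [-9.4, -2.2, 11.7]
grip_width: 0.131
```

```bash
python3 - <<'E'
from h import *
goal(bw(-.026,-.020,.138),Rm=Rd(8,0)); print(wb(r.read_state()['position']))
E
```

```text
pos [0.5797 0.2253 0.1405] d [-0.024  0.085 -0.006] w [ 0.52 -0.27 -0.16] clk 13.95 grip 0.131 F [-9.4 -2.2 11.7]
[-0.02672717 -0.02021443  0.14054672]
```

>>> carry_out(steps=[{"x": 0,"y": 0,"z": -0.05,"wx": 0,"wy": 0,"wz": 0,"hand": 0.4},{"x": 0,"y": 0,"z": -0.05,"wx": 0,"wy": 0,"wz": 0,"hand": 0.4},{"x": 0,"y": 0,"z": -0.05,"wx": 0,"wy": 0,"wz": 0,"hand": 0.4},{"x": 0,"y": -1.0,"z": -0.05,"wx": 0,"wy": 0,"wz": 0,"hand": 0.4},{"x": 0.2,"y": -2.2,"z": -0.05,"wx": 0,"wy": 0,"wz": 0,"hand": 0.4},{"x": 1.4,"y": -2.8,"z": -0.05,"wx": 0,"wy": 0,"wz": 0,"hand": 0.4},{"x": 2.7,"y": -2.8,"z": -0.05,"wx": 0,"wy": 0,"wz": 0,"hand": 0.4},{"x": 4.0,"y": -2.8,"z": -0.05,"wx": 0,"wy": 0,"wz": 0,"hand": 0.4}])

```text
clock: 14.62
position: [0.5984, 0.106, 0.2245]
eef_rot: [-0.532, 0.465, -0.464, 0.534]
force: [0.2, -0.6, -0.6]
grip_width: 0.597
```

>>> carry_out(steps=[{"x": 0.5,"y": 0,"z": 0,"wx": 0,"wy": 0,"wz": 7,"hand": 0.4},{"x": 0.5,"y": 0,"z": 0,"wx": 0,"wy": 0,"wz": 14,"hand": 0.4},{"x": 0.5,"y": 0,"z": 0,"wx": 0,"wy": 0,"wz": 21,"hand": 0.4},{"x": 0.5,"y": 0,"z": 0,"wx": 0,"wy": 0,"wz": 28,"hand": 0.4},{"x": 0.5,"y": 0,"z": 0,"wx": 0,"wy": 0,"wz": 35,"hand": 0.4},{"x": 0.5,"y": 0,"z": 0,"wx": 0,"wy": 0,"wz": 42,"hand": 0.4},{"x": 0.5,"y": 0,"z": 0,"wx": 0,"wy": 0,"wz": 42,"hand": 0.4}])

```text
clock: 15.2
position: [0.5989, 0.0874, 0.2181]
eef_rot: [-0.328, 0.631, -0.242, 0.66]
force: [0.6, -1.2, -1.4]
grip_width: 0.604
```

```bash
python3 - <<'E'
from h import *
p=vision.camera_params('wrist'); im=vision.capture('wrist'); cv2.imwrite('pics/w13.png',im[:,:,::-1])
print(proj(p,[bw(-.038,-.020,.17),bw(-.038,-.020,.125),bw(0,-.095,.182),bw(0,.095,.182),bw(0,-.095,0),bw(0,.095,0)]).round(1))
im=vision.capture('top'); cv2.imwrite('pics/t13.png',im[:,:,::-1])
s=r.read_state(); print(s['position'],s['clock'],s['force'],s['grip_width'])
E
```

```text
[[320.  128.8]
 [320.4 156.1]
 [399.   86.8]
 [197.6  90.4]
 [369.7 180.2]
 [246.2 182.2]]
[0.59884374 0.09004453 0.22063944] 15.3 [0.30724283 0.26452002 0.23093814] 0.5931595624869646
```

View pics/w13.png

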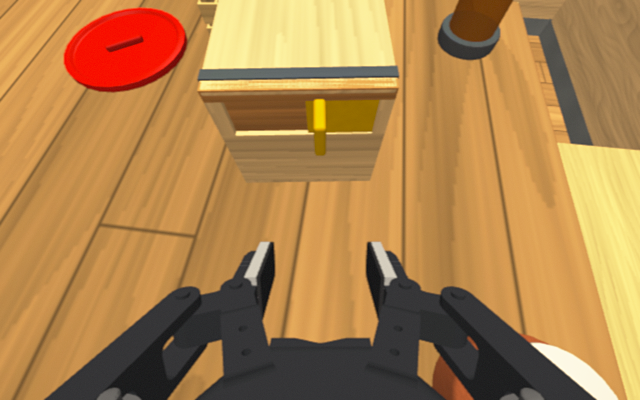

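View pics/t13.png

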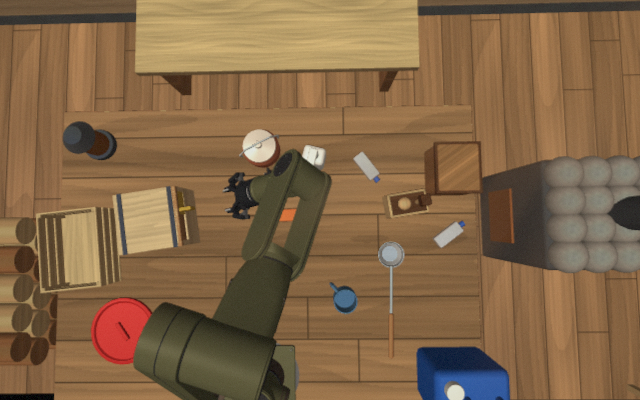

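```bash
python3 - <<'E'
from workcell import ticket
print(ticket.hand_in())
E
```

```text
the job is handed in; nothing more can be done
None
```

The empty refill is in the box with the guard slid shut again, and I handed the job in at about 15.3 s. I took the white refill nearest the base (0.63 m away; the two look-alikes were at 0.81 m).

I pinched the guard's fin and slid it aside, from about 16 mm open to about 82 mm. I then gripped the refill near its rear end, fed it cap-first through the slot and let go, and it slid in on its own, so no extra push was needed.

**Last checks:**
- **Slot and flap:** the jaws and slot were empty after release. The flap's lower edge was within about 1 px of where it should be when closed, seen before I shut the guard.
- **Guard:** it reached its stop at 0 mm (about 9 N of resistance). In the last picture the fin lines up with the shut position.
- **Other things:** the crock, dispenser and brush holder look unmoved in the last top view. The orange refill was mostly hidden by the arm there; where it was visible earlier, it was in its place.
- **Robot:** it stands clear of everything.

**Not seen directly:** the refill's resting place inside the box. I inferred it from the clear slot and the closed flap. No check failed. The one disagreement was that the refill hung nose-down about 5 degrees in the grip; I tilted the tool to level it before inserting.

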